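Store the finished valve bodies in the drawer and clock the batch

TASK

The valve bodies on the brown tray (the white ones with a tube on top) are finished: pull out the upper drawer of the grey cabinet, stand all of them upright on its floor and slide the drawer fully shut. Then clock the batch on the black counter: swing its lever all the way to the stop and let it spring back. Leave the flat covers on the tray and everything else where it lies.

Things in the scene. Friction and masses are not known exactly. Their poses are not given: they have to be found in the camera images.
- tray: brown phenolic transfer tray, fixed, 174 mm (x) by 310 mm (y), floor 8 mm above the table, rim 20 mm above the table and 8 mm thick; origin under its centre, on the table
- valve0_mid (a point): centre of valve body 0, one of six alike (some may be absent): a white plastic moulding 52 mm high and about 70 g, standing on a round flange 48 mm across and 10 mm thick with two screwed ears (60 mm over the ears, 18 mm wide, 8 mm thick, along its x axis); a plain round tube 24 mm in diameter rises from the flange, from 10 to 52 mm above the underside, and is the place to grip it. The point lies on the tube's axis, 26 mm above the underside; z is up along the tube
- valve1_mid (a point): centre of valve body 1, one of six alike (some may be absent): a white plastic moulding 52 mm high and about 70 g, standing on a round flange 48 mm across and 10 mm thick with two screwed ears (60 mm over the ears, 18 mm wide, 8 mm thick, along its x axis); a plain round tube 24 mm in diameter rises from the flange, from 10 to 52 mm above the underside, and is the place to grip it. The point lies on the tube's axis, 26 mm above the underside; z is up along the tube
- valve2_mid (a point): centre of valve body 2, one of six alike (some may be absent): a white plastic moulding 52 mm high and about 70 g, standing on a round flange 48 mm across and 10 mm thick with two screwed ears (60 mm over the ears, 18 mm wide, 8 mm thick, along its x axis); a plain round tube 24 mm in diameter rises from the flange, from 10 to 52 mm above the underside, and is the place to grip it. The point lies on the tube's axis, 26 mm above the underside; z is up along the tube
- valve3_mid (a point): centre of valve body 3, one of six alike (some may be absent): a white plastic moulding 52 mm high and about 70 g, standing on a round flange 48 mm across and 10 mm thick with two screwed ears (60 mm over the ears, 18 mm wide, 8 mm thick, along its x axis); a plain round tube 24 mm in diameter rises from the flange, from 10 to 52 mm above the underside, and is the place to grip it. The point lies on the tube's axis, 26 mm above the underside; z is up along the tube
- valve4_mid (a point): centre of valve body 4, one of six alike (some may be absent): a white plastic moulding 52 mm high and about 70 g, standing on a round flange 48 mm across and 10 mm thick with two screwed ears (60 mm over the ears, 18 mm wide, 8 mm thick, along its x axis); a plain round tube 24 mm in diameter rises from the flange, from 10 to 52 mm above the underside, and is the place to grip it. The point lies on the tube's axis, 26 mm above the underside; z is up along the tube
- valve5_mid (a point): centre of valve body 5, one of six alike (some may be absent): a white plastic moulding 52 mm high and about 70 g, standing on a round flange 48 mm across and 10 mm thick with two screwed ears (60 mm over the ears, 18 mm wide, 8 mm thick, along its x axis); a plain round tube 24 mm in diameter rises from the flange, from 10 to 52 mm above the underside, and is the place to grip it. The point lies on the tube's axis, 26 mm above the underside; z is up along the tube
- cover0: flat round white cover, 52 mm across and 13 mm high, no tube, lying on the tray among the valve bodies; it stays on the tray; origin under its centre
- cover1: flat round white cover, 52 mm across and 13 mm high, no tube, lying on the tray among the valve bodies; it stays on the tray; origin under its centre
- cabinet_edge (a point): middle of the front edge of the top of the grey steel two-drawer cabinet, which is fixed, 290 mm deep (its x), 280 mm wide (its y), 140 mm high; the fronts face its -x, towards the robot; axes as the cabinet's. The lower drawer is locked; a flat black bit case (22 mm high) is fixed on the back half of the top
- drawer (a joint): opening of the upper drawer in m: 0 fully shut, 0.205 at its end stop; it slides out along the cabinet's -x with about 1.5 N friction and stays where it is left
- drawer_handle (a point): centre of the upper drawer's bar handle: a round steel bar 11 mm thick and 120 mm long along y, its axis 35 mm in front of the drawer front (29 mm clear behind the bar) and 38 mm below the cabinet's top, on two posts 51 mm either side of the centre; axes as the cabinet's; moves with the drawer
- drawer_floor (a point): middle of the front edge of the upper drawer's inner floor, just behind the drawer front; moves with the drawer, axes as the cabinet's. The inside runs 245 mm back (to x 0.245) and 119 mm to either side; walls 58 mm high. At opening d what lies at x below d - 0.006 is clear of the cabinet, whose top is 80 mm above this floor. A valve body fits inside standing, not two stacked
- counter: black lever stroke counter on a steel foot plate, fixed: housing 50 mm (x) by 62 mm (y), its top 86 mm above the table, number window on its -x side; foot plate 80 x 80 mm. Origin under its centre
- lever (a joint): swing of the counter's lever in rad: 0 at rest (leaning to the counter's -x), 0.9 at the stop (leaning to its +x). It turns about a shaft along the counter's y axis, at x 0, y 0.041, 60 mm above the table; a spring brings it back when let go. Pushing the ball takes about 1.5 N at first and 4 N at the stop
- lever_ball (a point): centre of the black ball (18 mm across) at the lever's end, 66 mm from the shaft, at y 0.043 in the counter's frame; at rest and at the stop it is 119 mm above the table, 126 mm half-way; between the two it moves 57 mm along the counter's x
- jar: screw-capped jar of screws, 48 mm across, 65 mm high, on the table near the robot; bystander, origin under its centre
- screwdriver: hand screwdriver lying on the table to the right of the drawer cabinet; bystander
- spanner: small spanner, 140 mm, lying on the table in front of the cabinet, low enough for the drawer to pass over it; bystander
- tape: roll of tape lying flat, 84 mm across, 19 mm high, on the table beyond the tray; bystander
Mind the look-alikes: they are no part of the job. What is shaped like the part that bears valve4_mid but orange is not meant.

How it is judged (in metres and radians):
On the way, in this order (a step that is already met when the one before it is completed fails the run):
1. every valve body stands upright on the floor of the upper drawer (x of valve0_mid in the frame of drawer_floor between 0.005 and 0.245 m and y of valve0_mid in the frame of drawer_floor between -0.117 and 0.117 m and z of valve0_mid in the frame of drawer_floor between 0.015 and 0.034 m and angle between each of valve0_mid, valve1_mid, valve2_mid, valve3_mid, valve4_mid, valve5_mid's own z axis and vertical below 0.25 rad and x of valve1_mid in the frame of drawer_floor between 0.005 and 0.245 m and y of valve1_mid in the frame of drawer_floor between -0.117 and 0.117 m and z of valve1_mid in the frame of drawer_floor between 0.015 and 0.034 m and x of valve2_mid in the frame of drawer_floor between 0.005 and 0.245 m and y of valve2_mid in the frame of drawer_floor between -0.117 and 0.117 m and z of valve2_mid in the frame of drawer_floor between 0.015 and 0.034 m and x of valve3_mid in the frame of drawer_floor between 0.005 and 0.245 m and y of valve3_mid in the frame of drawer_floor between -0.117 and 0.117 m and z of valve3_mid in the frame of drawer_floor between 0.015 and 0.034 m and x of valve4_mid in the frame of drawer_floor between 0.005 and 0.245 m and y of valve4_mid in the frame of drawer_floor between -0.117 and 0.117 m and z of valve4_mid in the frame of drawer_floor between 0.015 and 0.034 m and x of valve5_mid in the frame of drawer_floor between 0.005 and 0.245 m and y of valve5_mid in the frame of drawer_floor between -0.117 and 0.117 m and z of valve5_mid in the frame of drawer_floor between 0.015 and 0.034 m), for 0.2 s.
2. the drawer is fully shut with them inside (all of step 1 and value of joint drawer below 0.005 m), for 0.2 s.
3. the counter's lever is swung to its stop (value of joint lever above 0.83 rad), for 0.05 s.
4. the lever has sprung back (value of joint lever below 0.06 rad), for 0.2 s.
At the end, for the whole second after the job is handed in: All valve bodies present stand upright (within 0.25 rad) on the floor of the upper drawer, the drawer is shut to within 5 mm, the lever is back at rest (below 0.06 rad) after having been swung past 0.83 rad, and the covers are still on the tray (all of step 2 and value of joint lever below 0.06 rad and x of cover0 in the frame of tray between -0.08 and 0.08 m and y of cover0 in the frame of tray between -0.15 and 0.15 m and z of each of cover0, cover1 in the frame of tray below 0.03 m and x of cover1 in the frame of tray between -0.08 and 0.08 m and y of cover1 in the frame of tray between -0.15 and 0.15 m); the robot touches nothing.
It fails at once if the jar is moved more than 40 mm (distance of jar from where it was at the start of the episode above 0.04 m).
It fails at once if the screwdriver is moved more than 40 mm (distance of screwdriver from where it was at the start of the episode above 0.04 m).
It fails at once if the spanner is moved more than 40 mm (distance of spanner from where it was at the start of the episode above 0.04 m).
It fails at once if the tape is moved more than 40 mm (distance of tape from where it was at the start of the episode above 0.04 m).
Of valve0, valve1, valve2, valve3, valve4, valve5 only 4 to 6 are there at a start; the rules pass over those that are not, and their reading is None.
At some moment in a run one of valve0, valve1, valve2, valve3, valve4, valve5 may be knocked a few centimetres aside while the robot is not near it.
It also fails if it takes over 210 s, if anything falls off the work surface, if the arm or the gripper's body presses on something with over 40 N, if the wrist force passes 120 N, or if a joint passes its speed limit or range.

ROBOT

A 6-joint arm with a two-finger parallel gripper is mounted at the origin on the work surface. World frame = base frame: x ahead of the robot, y to its left, z up, the work surface at z = 0. Lengths are in mm, angles in rad, forces in N, time in s.
With the tool pointing down it reaches from about 350 to 875 mm from the base axis. Payload 4.2 kg.
Tool frame: the origin (TCP) lies at the very end of the fingers, on their centre line; the grasp point (between the pads) lies 19 mm behind it; z points along the fingers, y is the line along which they close (so a half turn about z gives the same grasp; the last joint's range is limited). The gripper opens to 85 mm and grips with 20 to 120 N. Pads are 22 mm wide; open, the fingers measure 114 mm over their backs; the gripper's body (76 mm by 85 mm) begins 54 mm behind the grasp point. The pads swing forward as they close: fully open they stand 13 mm farther back than shut.
Start: joints at [-0.952, 0.385, 0.008, 0, -1.194, -0.259], TCP at [220.069, -584.952, 231.312] pointing down, gripper open.
Joint ranges: [-3.14, 3.14], [-1.21, 2.06], [-1.07, 1.41], [-3.16, 2.05], [-2.99, -0.16], [-3.1, 3.1]. Speed limits (rad/s): [2.79, 2.79, 3.14, 3.14, 3.14, 3.14].

INTERFACE

Orientations are given as a unit quaternion [x, y, z, w].
In Python, from bench import arm gives the robot as it stands.
- The arm moves only by the tool servo_tool, never from a script. Its argument "rows" is a list that holds one entry, the list of rows, each a list of 7 numbers: the finger opening in mm, from 0 to 85.4, then the shift along the tool's x, y, z in mm, then the turn, a rotation vector about the tool's x, y, z in rad. A call has 1 to 10 rows; each row is the pose to reach, as a shift and turn from the pose commanded when the call began, along the tool's axes at that moment; what a row does not reach only later rows make up. A row lasts 1/8 s, in which the tool goes at most 62.5 mm and 10.7 degrees, less where a joint would pass 70% of its speed; a pose out of reach is approached as far as the arm can. A call with a gripper value outside its range is refused whole. The fingers move at their own pace and stop on an object; the grip force is fixed at half the most. Time passes only in rows, so rows that repeat a pose let the fingers close. It gives the time, the measured TCP pose, the force, the opening and the grip force at its end, in the units of the state.
- arm.read_state(): the state, without advancing time (a new reading comes with each control period).
- arm.get_image(name): name is "scene" or "top" or "wrist"; returns the picture (400x640x3 uint8, red, green, blue); there is no depth.
- arm.camera_params(name): a dict with "intrinsics" (3x3 intrinsics, pixels), "R" (3x3) and "t" (3): a world point X has camera coordinates R X + t. Camera axes: x right, y down, z forward; pixel columns grow to the right and rows downward; lengths in mm; the calibration is good to about 2 mm. A picture is of the moment at which its call begins: read the wrist's pose just before it. camera_params takes no time and is no camera call; for the wrist camera it gives the pose at the moment of the call.
- arm.job_done(): hands the job in; it is judged then, once.
The state is a dict: "clock": time; "joints": joint angles; "joint_vel": joint speeds; "joint_efforts": joint torques, N m; "position": TCP position; "ee_rot": TCP orientation; "contact_force": force on the tool from outside, world axes, zero at the start; "wrist_torque": the same for the moment, N m; "gripper_width": finger opening in mm; "grasp_force": force on a finger pad.
Only numpy, scipy, OpenCV 4.12 (cv2) and the standard library are available. Lean on these libraries where they do the work, as an engineer would, in place of code of your own. Each camera call takes 0.05 s, during which the arm holds its last target. There are 200 camera calls.

## Working session

There is one attempt and no reset: what is moved stays moved. The work goes in short steps, Python scripts to look and compute and a tool call to move; the robot and the scene stay as the last step left them, time stands still between calls to the robot, and variables do not carry over. Pictures are saved under pics/ and viewed, at most 14 in all, crops included, and the job is handed in when it is done.

Besides the shell and the picture viewer there is one more tool, called after "Call:" in YAML: its name, and indented under it one key for each argument. servo_tool: Moves the arm, as the interface text tells. Its arguments: {"type":"object","properties":{"rows":{"type":"array"}},"required":["rows"]}

```bash
ls; mkdir -p pics; python3 - <<'E'
from bench import arm
import cv2,json
for n in("scene","top"):
    cv2.imwrite(f"pics/{n}0.png",arm.get_image(n)[:,:,::-1]); p=arm.camera_params(n); print(n,p)
s=arm.read_state();print(s)
E
```

```text
pics
scene {'intrinsics': array([[456.7549297 ,   0.        , 325.12574035],
       [  0.        , 456.7549297 , 203.13519581],
       [  0.        ,   0.        ,   1.        ]]), 'R': array([[-0.77623205,  0.63041277,  0.00659861],
       [ 0.40858534,  0.51101009, -0.75625836],
       [-0.48012689, -0.58433588, -0.65423983]]), 't': array([ 399.86127053, -133.33896075, 1922.90357825])}
top {'intrinsics': array([[491.7753237 ,   0.        , 325.04683087],
       [  0.        , 491.7753237 , 199.87508954],
       [  0.        ,   0.        ,   1.        ]]), 'R': array([[-0.00271058, -0.99969225,  0.02465903],
       [-0.98204597, -0.00199016, -0.18863126],
       [ 0.18862228, -0.02472761, -0.98173835]]), 't': array([1.11963413e+00, 5.37701008e+02, 1.39985515e+03])}
{'clock': 0.1, 'joints': array([-9.52384811e-01,  3.85516720e-01,  6.77942184e-03, -4.03358891e-04,
       -1.19399855e+00, -2.58591633e-01]), 'joint_vel': array([ 2.77376546e-04, -2.30510284e-03,  2.38891402e-03,  9.98609670e-04,
        7.08552849e-06,  1.68087456e-03]), 'joint_efforts': array([-4.61518011e-04, -3.93318629e+01,  1.88928026e+01,  4.19791728e+00,
       -2.59460743e-03,  8.18993982e-06]), 'position': array([ 219.89363898, -584.4979175 ,  230.31991721]), 'ee_rot': array([-1.78867693e-01,  9.83872641e-01,  9.57601864e-04, -2.42020466e-04]), 'contact_force': array([-0.08836122,  0.38924336,  0.40733141]), 'wrist_torque': array([-0.04010834, -0.00791353,  0.0200708 ]), 'grasp_force': 0.0, 'gripper_width': 85.38550720399354}
```

View pics/scene0.png

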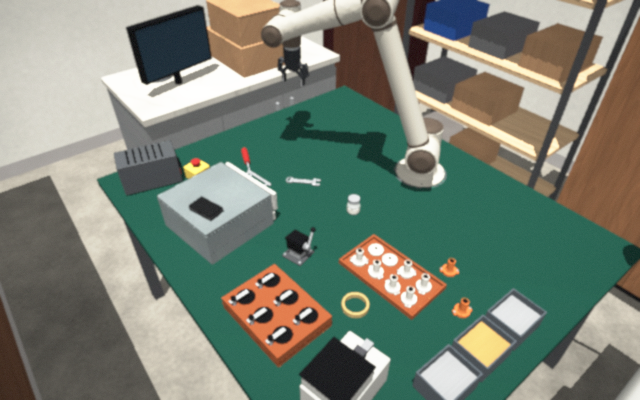

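View pics/top0.png

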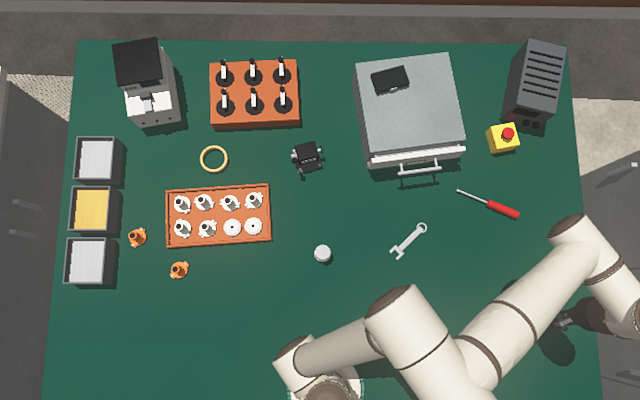

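```bash
cat > h.py <<'E'
import numpy as np, cv2
from bench import arm
from scipy.spatial.transform import Rotation as Ro
def cam(n):
    p=arm.camera_params(n); return np.array(p["intrinsics"]),np.array(p["R"]),np.array(p["t"])
def ray(c,uv):
    K,R,t=c; d=R.T@np.linalg.solve(K,[uv[0],uv[1],1.]); return -R.T@t,d/np.linalg.norm(d)
def onz(c,uv,z):
    o,d=ray(c,uv); return o+d*(z-o[2])/d[2]
def tri(obs):  # [(cam,uv)...] least squares point, residual mm
    A=np.zeros((3,3));b=np.zeros(3);L=[]
    for c,uv in obs:
        o,d=ray(c,uv);P=np.eye(3)-np.outer(d,d);A+=P;b+=P@o;L.append((P,o))
    X=np.linalg.solve(A,b); return X,max(np.linalg.norm(P@(X-o)) for P,o in L)
def proj(c,X):
    K,R,t=c;q=K@(R@np.asarray(X,float)+t);return q[:2]/q[2]
def plan(pts,yaw,s=None):
    """pts: world TCP targets; yaw deg: direction of closing line; prints shift+turn in the tool's axes"""
    s=s or arm.read_state(); R0=Ro.from_quat(s["ee_rot"]); p0=np.array(s["position"])
    best=None
    for y in(yaw,yaw+180):
        a=np.radians(y); Y=np.array([np.cos(a),np.sin(a),0]);Z=np.array([0,0,-1.]);X=np.cross(Y,Z)
        rv=(R0.inv()*Ro.from_matrix(np.c_[X,Y,Z])).as_rotvec()
        if best is None or np.linalg.norm(rv)<np.linalg.norm(best): best=rv
    print("turn",best.round(3))
    for p in pts: print(p,"->",R0.inv().apply(np.array(p)-p0).round(1))
E
python3 - <<'E'
from h import *
T=cam("top");W=cam("wrist")
s=arm.read_state();print("wristcam pos",-W[1].T@W[2],"axis",W[1][2],"in tool",Ro.from_quat(s["ee_rot"]).inv().apply(-W[1].T@W[2]-s["position"]),Ro.from_quat(s["ee_rot"]).inv().apply(W[1]),W[0][0,0])
for n,uv,z in [("v",(182,203),60),("v",(204,201),60),("v",(229,202),60),("v",(254,200),60),("v",(182,227),60),("v",(207,228),60),("c",(232,227),20),("c",(253,226),20),("cabL",(370,157),140),("cabR",(465,141),140),("cabBR",(449,54),140),("cabBL",(356,62),140),("hL",(398,173),102),("hR",(441,166),102),("counter",(307,156),86),("trayTL",(166,190),20),("trayTR",(270,184),20),("trayBR",(271,241),20),("jar",(322,253),65)]:
    print(n,onz(T,uv,z).round(0))
im=cv2.imread("pics/top0.png")
a=cv2.resize(im[180:280,120:280],None,fx=5,fy=5,interpolation=cv2.INTER_CUBIC)[:, :800]
b=cv2.resize(im[130:200,280:480],None,fx=4,fy=4,interpolation=cv2.INTER_CUBIC)
cv2.imwrite("pics/crop.png",np.vstack([a[:320],b[:280]]))
E
```

```text
wristcam pos [ 156.13219738 -609.23508133  372.55799806] axis [ 0.25355621  0.09769634 -0.9623745 ] in tool [  68.40717743   -0.43208384 -142.23006619] [[ 1.30984763e-03  9.99999141e-01  5.30393449e-05]
 [-9.62339796e-01  1.27493815e-03 -2.71846448e-01]
 [-2.71846282e-01  3.05035553e-04  9.62340639e-01]] 305.5657652113878
v [526. 417.  60.]
v [532. 354.  60.]
v [529. 281.  60.]
v [535. 209.  60.]
v [456. 414.  60.]
v [453. 342.  60.]
c [461. 277.  20.]
c [464. 215.  20.]
cabL [ 644. -124.  140.]
cabR [ 692. -397.  140.]
cabBR [ 960. -364.  140.]
cabBL [932. -89. 140.]
hL [ 607. -209.  102.]
hR [ 629. -335.  102.]
counter [662.  54.  86.]
trayTL [573. 478.  20.]
trayTR [592. 167.  20.]
trayBR [419. 160.  20.]
jar [380.  10.  65.]
```

View pics/crop.png

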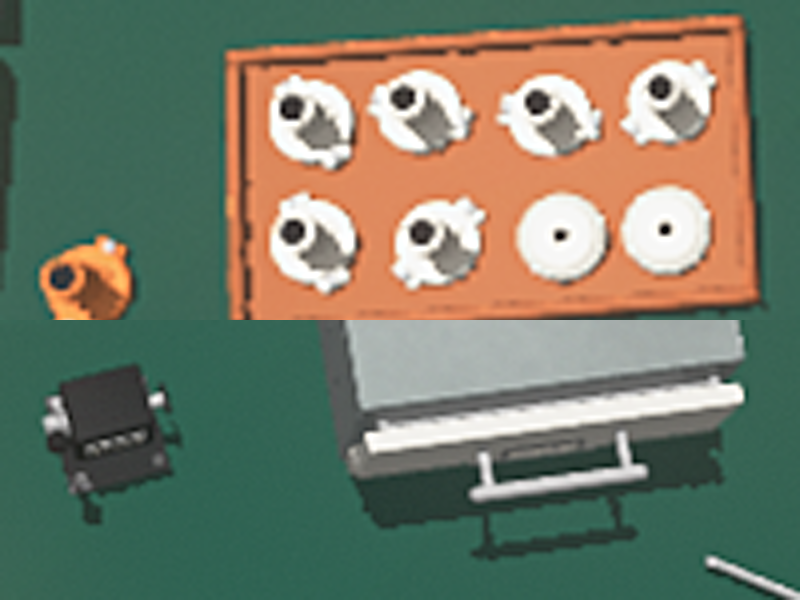

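The crop shows six white bodies with dark tube mouths: the upper tray row of 4 and the two at lower left. The two flat covers, (232,227) and (253,226) in the full picture, have no tube. The orange look-alikes (137,236) and (179,269) lie off the tray. So the six white ones on the tray are meant. First the drawer: go above its handle.

```bash
python3 - <<'E'
from h import *
plan([(618,-272,200)],10)
E
```

```text
turn [ 2.000e-03  1.000e-03 -1.386e+00]
(618, -272, 200) -> [-482.6  152.3   30.6]
```

Call:
servo_tool:
  rows:
    - [[60,-483,152,30,0,0,-1.386],[60,-483,152,30,0,0,-1.386],[60,-483,152,30,0,0,-1.386],[60,-483,152,30,0,0,-1.386],[60,-483,152,30,0,0,-1.386],[60,-483,152,30,0,0,-1.386],[60,-483,152,30,0,0,-1.386],[60,-483,152,30,0,0,-1.386],[60,-483,152,30,0,0,-1.386],[60,-483,152,30,0,0,-1.386]]

```text
clock: 1.35
position: [618.5, -272.1, 200.4]
ee_rot: [0.766, -0.642, -0.001, 0.0]
contact_force: [0.4, 0.5, -1.6]
gripper_width: 59.9
grasp_force: 0.0
```

```bash
python3 - <<'E'
from h import *
s=arm.read_state();print(s["clock"],s["position"],s["ee_rot"],s["joints"],s["gripper_width"])
c=cam("wrist");im=arm.get_image("wrist");cv2.imwrite("pics/w1.png",im[:,:,::-1]);np.savez("w1.npz",K=c[0],R=c[1],t=c[2])
E
```

```text
1.35 [ 618.4834684  -272.11584128  200.35564263] [ 7.66400156e-01 -6.42362761e-01 -8.39942989e-04  4.22985144e-04] [-1.75773265e-01  4.92247269e-01  1.02257686e-01 -1.12293160e-04
 -1.18268474e+00  3.51456985e-01] 59.94286246855761
```

View pics/w1.png

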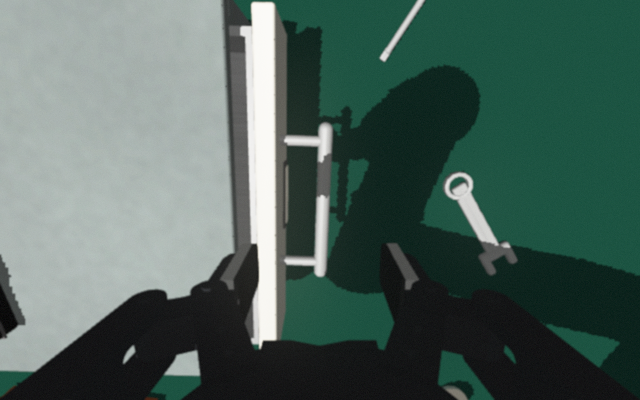

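The wrist view shows the bar handle running from (325,127) to (320,273), and the drawer front standing slightly proud. The spanner at (478,220) lies clear of it.

```bash
python3 - <<'E'
from h import *
z=np.load("w1.npz");W=(z["K"],z["R"],z["t"]);T=cam("top")
im=cv2.imread("pics/w1.png");g=im.min(2)
pts={}
for v in (165,205,245): 
    r=g[v,295:345];print(v,np.flatnonzero(r>110)+295)
a=tri([(W,(325,127)),(T,(441,166))]);b=tri([(W,(320,272)),(T,(398,173))]);print(a,b)
for q in((325,127),(322.5,200),(320,272)):print(onz(W,q,102).round(1))
print("proj tcp",proj(W,arm.read_state()["position"]))
print("front top edge", onz(W,(265,5),135).round(0), onz(W,(265,330),135).round(0))
E
```

```text
165 []
205 [316 317 318 319 320 321 322 323 324 325 326 327 328]
245 [315 316 317 318 319 320 321 322 323 324 325 326]
(array([ 625.69535449, -332.48650527,  111.36574672]), np.float64(0.6936503232206642)) (array([ 607.26293981, -209.26644849,   99.98430939]), np.float64(0.6402587150144582))
[ 625.  -332.7  102. ]
[ 616.5 -275.3  102. ]
[ 606.9 -210.7  102. ]
proj tcp [321.1452006  255.93996058]
front top edge [ 674. -397.  135.] [ 644. -170.  135.]
```

Call:
servo_tool:
  rows:
    - [[28,0,2,60,0,0,0.02],[28,0,2,60,0,0,0.02],[28,0,2,80,0,0,0.02],[28,0,2,100,0,0,0.02],[28,0,2,117,0,0,0.02],[28,0,2,117,0,0,0.02],[4,0,2,117,0,0,0.02],[4,0,2,117,0,0,0.02],[4,0,2,117,0,0,0.02],[4,0,2,117,0,0,0.02]]

```text
clock: 2.65
position: [617.0, -273.5, 85.5]
ee_rot: [0.76, -0.65, 0.001, 0.0]
contact_force: [-1.5, -1.1, 5.7]
gripper_width: 8.5
grasp_force: 58.7
```

Call:
servo_tool:
  rows:
    - [[4,0,10,0,0,0,0],[4,0,28,0,0,0,0],[4,0,48,0,0,0,0],[4,0,68,0,0,0,0],[4,0,88,0,0,0,0],[4,0,108,0,0,0,0],[4,0,128,0,0,0,0],[4,0,148,0,0,0,0],[4,0,164,0,0,0,0],[4,0,175,0,0,0,0]]

```text
clock: 3.9
position: [443.1, -298.5, 85.4]
ee_rot: [0.76, -0.65, -0.0, -0.001]
contact_force: [0.6, 9.9, 11.0]
gripper_width: 8.9
grasp_force: 59.8
```

Call:
servo_tool:
  rows:
    - [[4,0,6,0,0,0,0],[4,0,12,0,0,0,0],[4,0,18,0,0,0,0],[4,0,24,0,0,0,0]]

```text
clock: 4.4
position: [425.9, -301.2, 85.6]
ee_rot: [0.76, -0.65, 0.005, -0.005]
contact_force: [21.0, 24.8, 0.1]
gripper_width: 9.0
grasp_force: 59.1
```

Call:
servo_tool:
  rows:
    - [[4,0,-5,0,0,0,0],[26,0,-4,0,0,0,0],[26,0,-4,0,0,0,0],[26,0,-4,0,0,0,0],[26,0,-4,-30,0,0,0],[30,0,-4,-80,0,0,0],[40,0,-4,-140,0,0,0],[40,0,-4,-200,0,0,0],[40,0,-4,-220,0,0,0],[40,0,-4,-220,0,0,0]]

```text
clock: 5.65
position: [424.2, -303.5, 305.6]
ee_rot: [0.76, -0.65, 0.002, -0.001]
contact_force: [-1.1, 0.3, -1.0]
gripper_width: 40.1
grasp_force: 0.0
```

```bash
python3 - <<'E'
from h import *
s=arm.read_state();print(s["clock"],s["position"],s["joints"],s["gripper_width"])
c=cam("wrist");im=arm.get_image("wrist");t=arm.get_image("top");np.savez("w2.npz",K=c[0],R=c[1],t=c[2])
cv2.imwrite("pics/w2.png",im[:,:,::-1]);cv2.imwrite("pics/t2.png",t[:,:,::-1])
b=cv2.resize(t[120:240,340:500],None,fx=3,fy=3,interpolation=cv2.INTER_CUBIC)[:,:,::-1]
o=np.zeros((760,640,3),np.uint8);o[:400]=im[:,:,::-1];o[400:760,:480]=b
cv2.imwrite("pics/m2.png",o[:600] if 0 else cv2.resize(o,(505,600)))
cv2.imwrite("pics/t2c.png",cv2.resize(b,None,fx=1.6,fy=1.6))
E
```

```text
5.65 [ 424.2423101  -303.47893666  305.63988188] [-3.09618317e-01  1.59406038e-01 -1.16709761e-01 -5.61605414e-05
 -1.29115324e+00  4.64067304e-01] 40.10512636427715
```

View pics/w2.png

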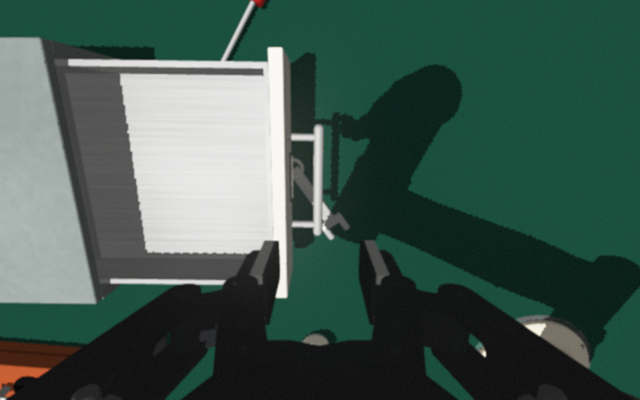

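View pics/t2c.png

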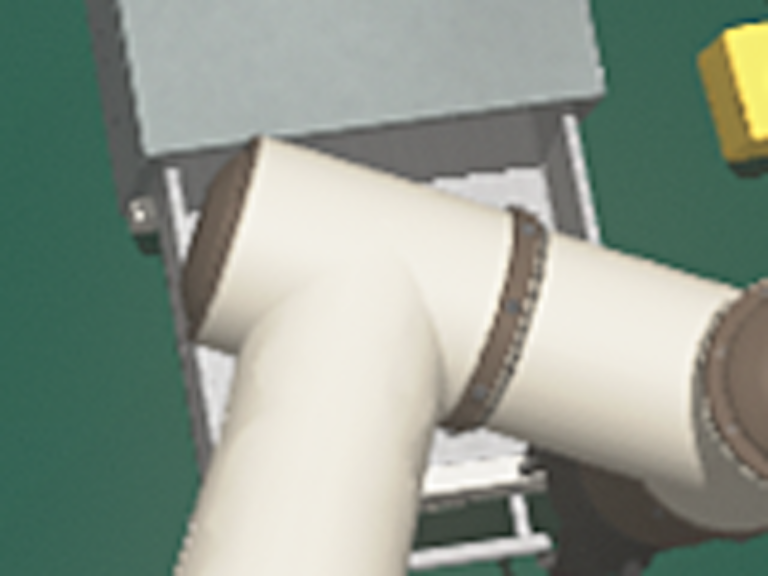

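```bash
python3 - <<'E'
from h import *
z=np.load("w2.npz");W=(z["K"],z["R"],z["t"])
for n,uv,h in[("handle-",(318,128),102),("handle+",(318,232),102),("frontouter -",(290,50),133),("frontinner -",(270,50),133),("frontouter+",(289,295),133),("frontinner+",(275,297),133),("wall- a",(68,62),118),("wall- b",(262,70),118),("wall+ a",(112,282),118),("wall+ b",(225,282),118),("cab -",(42,38),140),("cab +",(96,302),140),("floor a",(120,75),60),("floor b",(267,78),60),("floor c",(147,253),60),("floor d",(270,253),60)]:
    print(n,onz(W,uv,h).round(1))
E
```

```text
handle- [ 435.2 -358.8  102. ]
handle+ [ 416.4 -238.   102. ]
frontouter - [ 472.2 -426.3  133. ]
frontinner - [ 490.8 -423.4  133. ]
frontouter+ [ 439.4 -166.8  133. ]
frontinner+ [ 455.3 -161.6  133. ]
wall- a [ 691.3 -384.   118. ]
wall- b [ 499.3 -406.5  118. ]
wall+ a [ 654.2 -141.   118. ]
wall+ b [ 518.5 -162.6  118. ]
cab - [ 696.4 -400.1  140. ]
cab + [ 658.5 -127.1  140. ]
floor a [ 676.3 -381.2   60. ]
floor b [ 503.9 -404.8   60. ]
floor c [ 643.5 -153.9   60. ]
floor d [ 475.  -180.7   60. ]
```

The wrist picture shows the drawer open with its floor bright (roughly u 120–270, v 75–253), the handle at u 318, and the spanner beneath it. These points fit a cabinet yaw of about 8°. Next, look at the tray.

```bash
python3 - <<'E'
from h import *
plan([(430,315,330)],273)
E
```

```text
turn [ 0.     0.003 -1.469]
(430, 315, 330) -> [-609.4 -101.7  -26.4]
```

Call:
servo_tool:
  rows:
    - [[40,-609,-102,-25,0,0,-1.469],[40,-609,-102,-25,0,0,-1.469],[40,-609,-102,-25,0,0,-1.469],[40,-609,-102,-25,0,0,-1.469],[40,-609,-102,-25,0,0,-1.469],[40,-609,-102,-25,0,0,-1.469],[40,-609,-102,-25,0,0,-1.469],[40,-609,-102,-25,0,0,-1.469],[40,-609,-102,-25,0,0,-1.469],[40,-609,-102,-25,0,0,-1.469]]

```text
clock: 7.0
position: [429.9, 316.1, 326.9]
ee_rot: [1.0, 0.027, -0.001, 0.002]
contact_force: [0.5, 0.1, -0.0]
gripper_width: 39.8
grasp_force: 0.0
```

Call:
servo_tool:
  rows:
    - [[40,0,0,0,0,0,0],[40,0,0,0,0,0,0],[40,0,0,0,0,0,0]]

```text
clock: 7.38
position: [430.7, 313.1, 328.8]
ee_rot: [1.0, 0.026, -0.0, 0.001]
contact_force: [0.4, 0.1, -0.1]
gripper_width: 39.8
grasp_force: 0.0
```

```bash
python3 - <<'E'
from h import *
s=arm.read_state();print(s["clock"],s["position"],s["ee_rot"],s["joints"])
c=cam("wrist");im=arm.get_image("wrist");t=arm.get_image("top");np.savez("w3.npz",K=c[0],R=c[1],t=c[2])
cv2.imwrite("pics/w3.png",im[:,:,::-1]);cv2.imwrite("pics/t3.png",t[:,:,::-1])
b=cv2.resize(t[110:250,300:500],None,fx=3,fy=3,interpolation=cv2.INTER_CUBIC)[:,:,::-1]
cv2.imwrite("pics/t3c.png",b)
E
```

```text
7.375 [430.69013947 313.09214874 328.76120849] [ 9.99663092e-01  2.59468488e-02 -4.33847981e-04  5.24147236e-04] [ 9.33376584e-01  1.71504807e-01 -4.53286948e-02 -3.90661966e-05
 -1.35532310e+00  6.89327655e-01]
```

View pics/w3.png

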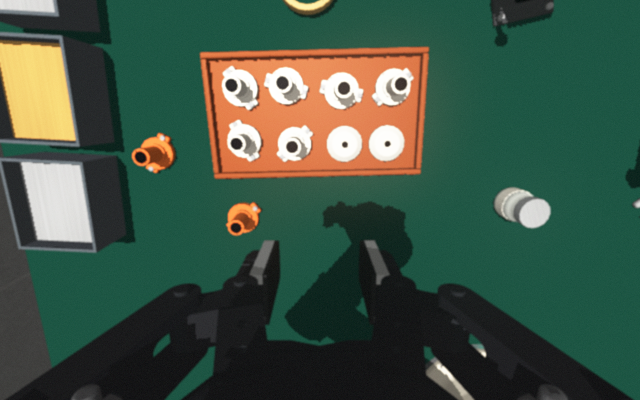

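View pics/t3c.png

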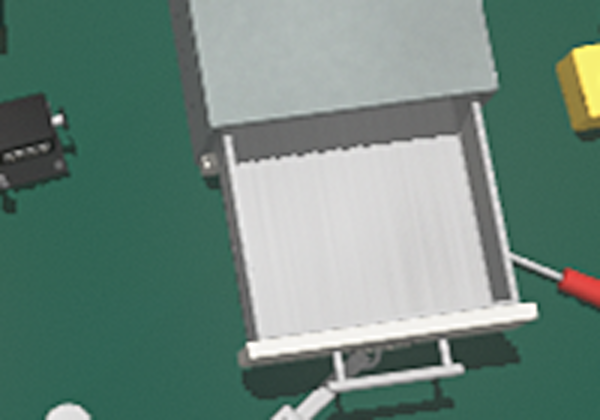

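The wrist view shows the six tube mouths at (233,86), (283,83), (344,89), (400,84), (237,141) and (293,146). The covers are at (344,144) and (387,143), and the orange look-alikes are outside the tray. The top crop shows the drawer open and empty.

```bash
cat >> h.py <<'E'
def mouths(im,c,box=(405,605,150,490),mx=40):
    """dark blobs (tube mouths) whose point on z=60 lies in the box x0,x1,y0,y1; im BGR"""
    m=(im.max(2)<75).astype(np.uint8)
    n,l,st,ce=cv2.connectedComponentsWithStats(m)
    out=[]
    for i in range(1,n):
        x,y,w,h,a=st[i]
        if not(12<=a<=600 and w<mx and h<mx and .5<w/h<2 and a>.55*w*h): continue
        ring=im[max(0,y-4):y+h+4,max(0,x-4):x+w+4].reshape(-1,3).astype(int)
        if ((ring.min(1)>165)).sum()<12: continue
        p=onz(c,ce[i],60)
        if box[0]<p[0]<box[1] and box[2]<p[1]<box[3]: out.append((ce[i],p,a))
    return out
E
python3 - <<'E'
from h import *
z=np.load("w3.npz");W=(z["K"],z["R"],z["t"]);T=cam("top")
w=mouths(cv2.imread("pics/w3.png"),W);t=mouths(cv2.imread("pics/t3.png"),T)
for uv,p,a in w:
    print(uv.round(1),p.round(1),a,end=" ")
    q=min(t,key=lambda q:np.linalg.norm(q[1]-p)) if t else None
    if q: X,e=tri([(W,uv),(T,q[0])]);print(q[0].round(1),q[1].round(0),X.round(1),round(e,1))
print(len(t))
t2=T
for n,uv,h in[("handleL",(300+335/3,110+384/3),102),("handleR",(300+463/3,110+369/3),102),("cabL",(300+208/3,110+128/3),140),("cabR",(300+496/3,110+88/3),140)]: print(n,onz(T,uv,h).round(0))
E
```

```text
[282.   82.3] [537.9 364.8  60. ] 85 [200.5 199.2] [537. 364.  60.] [538.2 365.3  55.7] 0.0
[400.5  83.7] [544.1 215.6  60. ] 86 [251.5 197.3] [543. 216.  60.] [543.5 216.   61.2] 0.5
[231.   84.8] [531.5 429.   60. ] 93 [200.5 199.2] [537. 364.  60.] [504.1 338.8 288.4] 28.2
[343.6  87.6] [535.7 286.9  60. ] 73 [226.8 200.3] [534. 288.  60.] [534.7 287.4  61.4] 1.0
[236.1 143.5] [458.7 424.   60. ] 81 [200.5 199.2] [537. 364.  60.] [485.6 323.3 347.1] 24.9
[291.6 146.6] [458.6 350.4  60. ] 73 [200.5 199.2] [537. 364.  60.] [487.4 320.8 293.7] 11.5
3
handleL [ 419. -241.  102.]
handleR [ 433. -363.  102.]
cabL [ 657. -122.  140.]
cabR [ 697. -398.  140.]
```

```bash
python3 - <<'E'
from h import *
plan([(543.5,216,100),(543.5,216,24)],273)
E
```

```text
turn [-0.    -0.    -0.001]
(543.5, 216, 100) -> [107.4 102.9 229.4]
(543.5, 216, 24) -> [107.4 102.9 305.4]
```

Call:
servo_tool:
  rows:
    - [[42,107,103,229,0,0,0],[42,107,103,229,0,0,0],[42,107,103,229,0,0,0],[42,107,103,229,0,0,0],[42,107,103,229,0,0,0],[42,107,103,229,0,0,0],[42,107,103,265,0,0,0],[42,107,103,290,0,0,0],[42,107,103,304,0,0,0],[42,107,103,305,0,0,0]]

```text
clock: 8.72
position: [543.3, 218.0, 25.2]
ee_rot: [1.0, 0.027, 0.001, -0.0]
contact_force: [0.0, 0.8, 0.8]
gripper_width: 42.1
grasp_force: 0.0
```

Call:
servo_tool:
  rows:
    - [[15,0,0,0,0,0,0],[15,0,0,0,0,0,0],[15,0,0,0,0,0,0],[15,0,0,0,0,0,0]]

```text
clock: 9.22
position: [544.1, 218.1, 26.1]
ee_rot: [1.0, 0.027, 0.001, -0.001]
contact_force: [-1.3, 1.0, 5.4]
gripper_width: 22.4
grasp_force: 58.8
```

```bash
python3 - <<'E'
from h import *
plan([(544,218,200),(612,-349,220),(612,-349,100)],278)
E
```

```text
turn [-0.002 -0.003 -0.086]
(544, 218, 200) -> [   0.4   -0.2 -173.9]
(612, -349, 220) -> [  37.8  569.6 -194.7]
(612, -349, 100) -> [ 37.5 569.8 -74.7]
```

Call:
servo_tool:
  rows:
    - [[15,0,0,-50,0,0,0],[15,0,0,-110,0,0,0],[15,0,0,-170,0,0,0],[15,5,50,-195,0,0,0],[15,10,110,-195,0,0,0],[15,14,170,-195,0,0,0],[15,18,230,-195,0,0,0],[15,22,290,-195,0,0,0],[15,25,350,-195,0,0,0],[15,28,400,-195,0,0,0]]

```text
clock: 10.48
position: [591.9, -183.0, 219.2]
ee_rot: [1.0, 0.026, -0.0, -0.0]
contact_force: [0.5, 0.4, -0.9]
gripper_width: 22.8
grasp_force: 58.9
```

Call:
servo_tool:
  rows:
    - [[15,4,60,0,0,0,-0.086],[15,8,120,0,0,0,-0.086],[15,10,160,0,0,0,-0.086],[15,10,170,0,0,0,-0.086],[15,10,170,30,0,0,-0.086],[15,10,170,70,0,0,-0.086],[15,10,170,105,0,0,-0.086],[15,10,170,120,0,0,-0.086],[15,10,170,120,0,0,-0.086]]

```text
clock: 11.6
position: [611.1, -349.4, 98.7]
ee_rot: [0.998, 0.07, -0.001, -0.0]
contact_force: [-0.0, -0.7, 0.0]
gripper_width: 22.4
grasp_force: 59.0
```

```bash
python3 - <<'E'
from h import *
s=arm.read_state();print(s["clock"],s["position"],s["gripper_width"],s["grasp_force"],s["contact_force"])
plan([(612,-349,80),(612,-349,77)],278)
c=cam("wrist");im=arm.get_image("wrist")[:,:,::-1];np.savez("w4.npz",K=c[0],R=c[1],t=c[2]);cv2.imwrite("pics/w4.png",im)
E
```

```text
11.6 [ 611.12218986 -349.38336734   98.71240118] 22.406220381241422 58.980132937431335 [-0.0213607  -0.65854787  0.0127344 ]
turn [-0.001  0.002  0.   ]
(612, -349, 80) -> [ 1.  -0.2 18.7]
(612, -349, 77) -> [ 1.  -0.2 21.7]
```

View pics/w4.png

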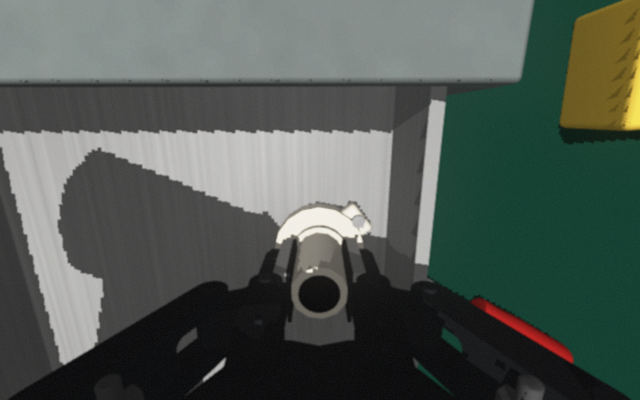

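The view shows the held body over the drawer floor, with its flange at (320,235) left of the right wall at u ~395. Lower until it touches.

Call:
servo_tool:
  rows:
    - [[15,0,0,10,0,0,0],[15,0,0,16,0,0,0],[15,0,0,19,0,0,0],[15,0,0,20,0,0,0]]

```text
clock: 12.15
position: [611.3, -350.0, 79.2]
ee_rot: [0.998, 0.07, -0.0, 0.0]
contact_force: [0.5, -0.3, -0.8]
gripper_width: 22.5
grasp_force: 59.0
```

Call:
servo_tool:
  rows:
    - [[15,0,0,1,0,0,0],[15,0,0,2,0,0,0],[15,0,0,2,0,0,0]]

```text
clock: 12.52
position: [611.5, -350.2, 78.1]
ee_rot: [0.998, 0.07, 0.0, 0.0]
contact_force: [-1.0, -0.3, 2.8]
gripper_width: 22.5
grasp_force: 59.2
```

Call:
servo_tool:
  rows:
    - [[15,0,0,1,0,0,0],[15,0,0,2,0,0,0],[15,0,0,2,0,0,0]]

```text
clock: 12.9
position: [612.4, -350.0, 78.1]
ee_rot: [0.998, 0.07, 0.001, 0.001]
contact_force: [-1.2, 1.5, 9.1]
gripper_width: 22.4
grasp_force: 59.9
```

Call:
servo_tool:
  rows:
    - [[42,0,0,-2,0,0,0],[42,0,0,-2,0,0,0],[42,0,0,-2,0,0,0],[42,0,0,-20,0,0,0],[42,0,0,-60,0,0,0],[42,0,0,-120,0,0,0],[42,0,0,-180,0,0,0],[42,0,0,-180,0,0,0],[42,0,0,-180,0,0,0]]

```text
clock: 14.02
position: [611.1, -349.8, 256.1]
ee_rot: [0.998, 0.069, 0.001, -0.0]
contact_force: [0.3, 0.7, -0.4]
gripper_width: 41.7
grasp_force: 0.0
```

```bash
cat >> h.py <<'E'
F=np.array([478,-292.,0]);CX=np.array([np.cos(np.radians(8)),np.sin(np.radians(8)),0]);CY=np.array([-CX[1],CX[0],0])
def look(tag,box=(405,605,150,490)):
    s=arm.read_state();c=cam("wrist");im=arm.get_image("wrist")[:,:,::-1].copy();cv2.imwrite(f"pics/{tag}.png",im)
    print(s["clock"],s["position"].round(1),"w",s["gripper_width"].round(1))
    for uv,p,a in sorted(mouths(im,c,box),key=lambda q:q[1][1]): print(uv.round(0),p[:2].round(1),a)
E
python3 - <<'E'
from h import *
plan([(430,315,330)],273)
c=cam("wrist");im=arm.get_image("wrist")[:,:,::-1].copy();np.savez("w5.npz",K=c[0],R=c[1],t=c[2]);cv2.imwrite("pics/w5.png",im)
print([(uv.round(),p.round(),a) for uv,p,a in mouths(im,c,(450,750,-450,-150))], "expect",proj(c,(612,-350,112)))
E
```

```text
turn [-0.    -0.001  0.087]
(430, 315, 330) -> [ -87.2 -683.4  -73.9]
[(array([362., 111.]), array([ 691., -385.,   60.]), np.int32(120)), (array([319., 189.]), array([ 600., -352.,   60.]), np.int32(175))] expect [318.95427742 189.87008155]
```

View pics/w5.png

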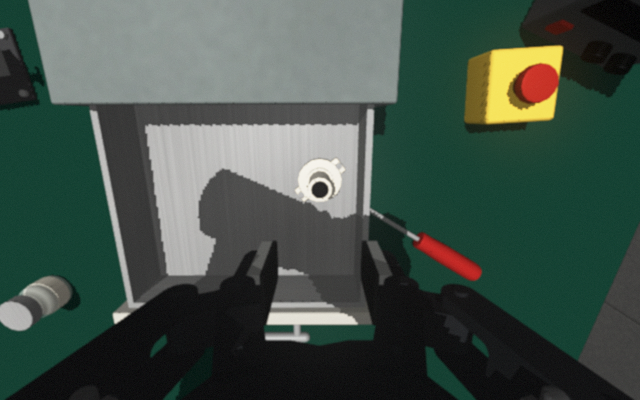

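The body stands upright on the floor with its mouth at (319,189), where predicted, and it is clear of the wall. Back to the tray.

Call:
servo_tool:
  rows:
    - [[42,-5,-50,-40,0,0,0],[42,-10,-105,-74,0,0,0],[42,-15,-165,-74,0,0,0],[42,-20,-225,-74,0,0,0],[42,-25,-285,-74,0,0,0],[42,-30,-345,-74,0,0,0],[42,-35,-405,-74,0,0,0],[42,-40,-460,-74,0,0,0],[42,-45,-520,-74,0,0,0],[42,-45,-570,-74,0,0,0]]

```text
clock: 15.32
position: [486.3, 209.9, 327.9]
ee_rot: [0.998, 0.07, -0.001, 0.001]
contact_force: [1.2, -0.2, -0.3]
gripper_width: 42.0
grasp_force: 0.0
```

Call:
servo_tool:
  rows:
    - [[42,-20,-60,0,0,0,0.087],[42,-42,-113,0,0,0,0.087],[42,-42,-113,0,0,0,0.087],[42,-42,-113,0,0,0,0.087],[42,-42,-113,0,0,0,0.087]]

```text
clock: 15.95
position: [430.8, 313.3, 328.8]
ee_rot: [1.0, 0.025, -0.0, 0.0]
contact_force: [0.6, -0.3, -0.3]
gripper_width: 41.8
grasp_force: 0.0
```

```bash
python3 - <<'E'
from h import *
look("w6"); plan([(535,287,100),(535,287,25)],273)
E
```

```text
Traceback (most recent call last):
  File "h.py", line 43, in look
    print(s["clock"],s["position"].round(1),"w",s["gripper_width"].round(1))
                                                ^^^^^^^^^^^^^^^^^^^^^^^^
AttributeError: 'float' object has no attribute 'round'
```

```bash
sed -i 's/s\["gripper_width"\].round(1)/round(float(s["gripper_width"]),1)/' h.py; python3 - <<'E'
from h import *
look("w6"); plan([(535,287,100),(535,287,25)],273)
E
```

```text
16.0 [430.9 313.2 329. ] w 42.4
[387. 144.] [469.3 224. ] 12
[343.  88.] [535.4 287. ] 81
[292. 147.] [458.5 350.3] 68
[282.  83.] [537.7 364.7] 88
[236. 144.] [458.9 424. ] 81
[231.  85.] [531.4 429. ] 93
turn [ 0.     0.    -0.002]
(535, 287, 100) -> [102.6  31.4 229.1]
(535, 287, 25) -> [102.6  31.3 304.1]
```

Call:
servo_tool:
  rows:
    - [[42,103,33,229,0,0,0],[42,103,33,229,0,0,0],[42,103,33,229,0,0,0],[42,103,33,229,0,0,0],[42,103,33,229,0,0,0],[42,103,33,265,0,0,0],[42,103,33,290,0,0,0],[42,103,33,303,0,0,0],[42,103,33,304,0,0,0],[15,103,33,304,0,0,0]]

```text
clock: 17.3
position: [535.8, 287.5, 27.0]
ee_rot: [1.0, 0.026, 0.001, -0.001]
contact_force: [-1.1, -0.4, 0.0]
gripper_width: 24.5
grasp_force: 0.0
```

Call:
servo_tool:
  rows:
    - [[15,0,0,0,0,0,0],[15,0,0,0,0,0,0],[15,0,0,0,0,0,0]]

```text
clock: 17.68
position: [536.0, 287.6, 27.2]
ee_rot: [1.0, 0.026, 0.001, -0.001]
contact_force: [-1.3, 0.4, 6.9]
gripper_width: 22.3
grasp_force: 59.0
```

Call:
servo_tool:
  rows:
    - [[15,0,0,-50,0,0,0],[15,0,0,-110,0,0,0],[15,0,0,-170,0,0,0],[15,5,50,-195,0,0,0],[15,10,110,-195,0,0,0],[15,14,170,-195,0,0,0],[15,18,230,-195,0,0,0],[15,22,290,-195,0,0,0],[15,25,350,-195,0,0,0],[15,28,400,-195,0,0,0]]

```text
clock: 18.92
position: [583.3, -113.3, 220.2]
ee_rot: [1.0, 0.026, -0.0, -0.0]
contact_force: [0.6, 0.0, -0.9]
gripper_width: 22.4
grasp_force: 59.0
```

Call:
servo_tool:
  rows:
    - [[15,4,60,0,0,0,-0.086],[15,8,120,0,0,0,-0.086],[15,10,160,0,0,0,-0.086],[15,10,165,0,0,0,-0.086],[15,10,165,30,0,0,-0.086],[15,10,165,70,0,0,-0.086],[15,10,165,105,0,0,-0.086],[15,10,165,120,0,0,-0.086],[15,10,165,120,0,0,-0.086]]

```text
clock: 20.05
position: [602.1, -274.9, 99.7]
ee_rot: [0.998, 0.069, -0.001, -0.0]
contact_force: [-0.4, -1.0, -1.2]
gripper_width: 22.5
grasp_force: 59.1
```

Call:
servo_tool:
  rows:
    - [[15,0,0,10,0,0,0],[15,0,0,17,0,0,0],[15,0,0,20,0,0,0],[15,0,0,21,0,0,0],[15,0,0,21.5,0,0,0],[15,0,0,21.5,0,0,0]]

```text
clock: 20.8
position: [602.6, -275.6, 79.3]
ee_rot: [0.998, 0.069, 0.0, 0.0]
contact_force: [-1.1, 0.1, 1.3]
gripper_width: 22.7
grasp_force: 59.2
```

Call:
servo_tool:
  rows:
    - [[42,0,0,0,0,0,0],[42,0,0,0,0,0,0],[42,0,0,0,0,0,0],[42,0,0,-20,0,0,0],[42,0,0,-60,0,0,0],[42,0,0,-120,0,0,0],[42,0,0,-180,0,0,0],[42,0,0,-180,0,0,0]]

```text
clock: 21.8
position: [605.0, -276.6, 266.1]
ee_rot: [0.998, 0.069, 0.006, 0.003]
contact_force: [0.1, 0.6, -0.8]
gripper_width: 41.8
grasp_force: 0.0
```

Call:
servo_tool:
  rows:
    - [[42,-5,-50,-40,0,0,0],[42,-10,-105,-72,0,0,0],[42,-15,-165,-72,0,0,0],[42,-20,-225,-72,0,0,0],[42,-25,-285,-72,0,0,0],[42,-30,-345,-72,0,0,0],[42,-35,-405,-72,0,0,0],[42,-40,-460,-72,0,0,0],[42,-45,-510,-72,0,0,0],[42,-45,-540,-72,0,0,0]]

```text
clock: 23.05
position: [482.3, 255.2, 329.9]
ee_rot: [0.998, 0.07, -0.001, 0.0]
contact_force: [0.6, -0.8, -0.3]
gripper_width: 41.8
grasp_force: 0.0
```

Call:
servo_tool:
  rows:
    - [[42,-20,-40,0,0,0,0.087],[42,-42,-68,0,0,0,0.087],[42,-42,-68,0,0,0,0.087],[42,-42,-68,0,0,0,0.087]]

```text
clock: 23.55
position: [432.5, 314.4, 330.4]
ee_rot: [1.0, 0.026, -0.0, 0.0]
contact_force: [0.9, -0.2, -0.1]
gripper_width: 41.6
grasp_force: 0.0
```

```bash
python3 - <<'E'
from h import *
look("w7"); plan([(538,365,100),(538,365,26)],273)
T=cam("top");t=arm.get_image("top")[:,:,::-1].copy();cv2.imwrite("pics/t7.png",t)
print([(uv.round(),onz(T,uv,112).round()) for uv,p,a in mouths(t,T,(420,800,-450,-100))])
E
```

```text
23.55 [432.5 314.4 330.4] w 41.6
[293. 148.] [458.5 350.3] 69
[283.  84.] [537.7 364.7] 86
[237. 145.] [458.9 424.1] 76
[232.  87.] [531.2 429.1] 89
turn [ 0.001  0.    -0.002]
(538, 365, 100) -> [107.8 -45.5 230.4]
(538, 365, 26) -> [107.8 -45.6 304.4]
[(array([371., 170.]), array([ 612., -128.,  112.])), (array([448., 171.]), array([ 612., -350.,  112.])), (array([422., 174.]), array([ 601., -275.,  112.])), (array([461., 226.]), array([ 451., -379.,  112.]))]
```

Call:
servo_tool:
  rows:
    - [[42,108,-44,230,0,0,0],[42,108,-44,230,0,0,0],[42,108,-44,230,0,0,0],[42,108,-44,230,0,0,0],[42,108,-44,230,0,0,0],[42,108,-44,265,0,0,0],[42,108,-44,290,0,0,0],[42,108,-44,303,0,0,0],[42,108,-44,305,0,0,0],[15,108,-44,305,0,0,0]]

```text
clock: 24.9
position: [538.8, 364.8, 27.5]
ee_rot: [1.0, 0.026, 0.001, -0.001]
contact_force: [-0.2, 1.3, 0.9]
gripper_width: 24.5
grasp_force: 0.0
```

Call:
servo_tool:
  rows:
    - [[15,0,0,0,0,0,0],[15,0,0,0,0,0,0],[15,0,0,0,0,0,0]]

```text
clock: 25.28
position: [538.9, 365.0, 27.6]
ee_rot: [1.0, 0.026, 0.001, -0.001]
contact_force: [-1.3, 0.8, 6.6]
gripper_width: 22.5
grasp_force: 59.0
```

Call:
servo_tool:
  rows:
    - [[15,0,0,-50,0,0,0],[15,0,0,-110,0,0,0],[15,0,0,-170,0,0,0],[15,3,50,-195,0,0,0],[15,6,110,-195,0,0,0],[15,8,170,-195,0,0,0],[15,10,230,-195,0,0,0],[15,12,290,-195,0,0,0],[15,14,350,-195,0,0,0],[15,15,400,-195,0,0,0]]

```text
clock: 26.52
position: [573.0, -36.6, 220.6]
ee_rot: [1.0, 0.025, -0.0, -0.0]
contact_force: [-0.0, -0.1, -0.9]
gripper_width: 22.7
grasp_force: 59.0
```

Call:
servo_tool:
  rows:
    - [[15,3,60,0,0,0,-0.086],[15,6,120,0,0,0,-0.086],[15,8,160,0,0,0,-0.086],[15,8,167,0,0,0,-0.086],[15,8,167,30,0,0,-0.086],[15,8,167,70,0,0,-0.086],[15,8,167,105,0,0,-0.086],[15,8,167,120,0,0,-0.086],[15,8,167,120,0,0,-0.086]]

```text
clock: 27.65
position: [589.8, -200.3, 100.2]
ee_rot: [0.998, 0.069, -0.001, -0.0]
contact_force: [0.0, -0.4, -0.2]
gripper_width: 22.7
grasp_force: 59.1
```

Call:
servo_tool:
  rows:
    - [[15,0,0,10,0,0,0],[15,0,0,17,0,0,0],[15,0,0,20,0,0,0],[15,0,0,21,0,0,0],[15,0,0,21.5,0,0,0],[15,0,0,21.5,0,0,0]]

```text
clock: 28.4
position: [590.2, -201.0, 79.7]
ee_rot: [0.998, 0.069, 0.0, 0.0]
contact_force: [-0.9, 0.1, 0.2]
gripper_width: 22.7
grasp_force: 59.2
```

Call:
servo_tool:
  rows:
    - [[42,0,0,0,0,0,0],[42,0,0,0,0,0,0],[42,0,0,0,0,0,0],[42,0,0,-20,0,0,0],[42,0,0,-60,0,0,0],[42,0,0,-120,0,0,0],[42,0,0,-180,0,0,0],[42,0,0,-180,0,0,0]]

```text
clock: 29.4
position: [592.7, -201.6, 266.2]
ee_rot: [0.998, 0.069, 0.006, 0.002]
contact_force: [-0.0, 1.1, -0.3]
gripper_width: 42.0
grasp_force: 0.0
```

Call:
servo_tool:
  rows:
    - [[42,-5,-50,-40,0,0,0],[42,-10,-105,-72,0,0,0],[42,-15,-165,-72,0,0,0],[42,-20,-225,-72,0,0,0],[42,-25,-285,-72,0,0,0],[42,-30,-345,-72,0,0,0],[42,-35,-405,-72,0,0,0],[42,-40,-450,-72,0,0,0],[42,-45,-470,-72,0,0,0],[42,-45,-470,-72,0,0,0]]

```text
clock: 30.65
position: [480.7, 259.2, 330.6]
ee_rot: [0.998, 0.069, -0.001, 0.0]
contact_force: [0.5, 0.1, -0.1]
gripper_width: 42.1
grasp_force: 0.0
```

Call:
servo_tool:
  rows:
    - [[42,-20,-40,0,0,0,0.087],[42,-42,-62,0,0,0,0.087],[42,-42,-62,0,0,0,0.087],[42,-42,-62,0,0,0,0.087]]

```text
clock: 31.15
position: [431.7, 313.1, 331.4]
ee_rot: [1.0, 0.024, 0.0, 0.0]
contact_force: [1.1, -0.4, -0.4]
gripper_width: 41.8
grasp_force: 0.0
```

```bash
python3 - <<'E'
from h import *
look("w8"); plan([(458.5,350.5,100),(458.5,350.5,26),(531,429,26)],273)
T=cam("top");t=arm.get_image("top")[:,:,::-1].copy();cv2.imwrite("pics/t8.png",t)
print([(uv.round(),onz(T,uv,112).round()) for uv,p,a in mouths(t,T,(420,800,-450,-100))])
E
```

```text
31.15 [431.7 313.1 331.4] w 41.8
[292. 147.] [458.6 350.4] 69
[237. 144.] [458.8 424.1] 79
[232.  86.] [531.4 428.9] 86
turn [ 0.    -0.    -0.004]
(458.5, 350.5, 100) -> [ 28.4 -36.1 231.3]
(458.5, 350.5, 26) -> [ 28.4 -36.1 305.3]
(531, 429, 26) -> [ 104.6 -111.   305.3]
[(array([419., 163.]), array([ 636., -268.,  112.])), (array([371., 170.]), array([ 612., -128.,  112.])), (array([448., 171.]), array([ 612., -350.,  112.])), (array([396., 178.]), array([ 589., -201.,  112.])), (array([461., 226.]), array([ 451., -379.,  112.]))]
```

```bash
python3 - <<'E'
import cv2
t=cv2.imread("pics/t8.png");cv2.imwrite("pics/t8c.png",cv2.resize(t[130:240,350:480],None,fx=4,fy=4,interpolation=cv2.INTER_CUBIC))
E
```

```text
(no output)
```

View pics/t8c.png

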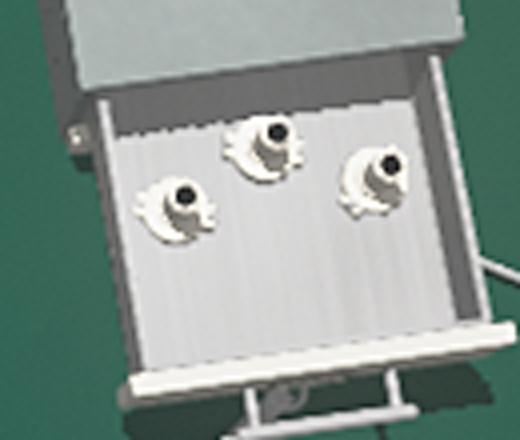

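The crop shows all three bodies upright. The middle one has been knocked about 35 mm back, mouth at (419,163) in the full picture, but it stands inside and the front row is still free. Continue.

Call:
servo_tool:
  rows:
    - [[42,28,-35,231,0,0,0],[42,28,-35,231,0,0,0],[42,28,-35,231,0,0,0],[42,28,-35,231,0,0,0],[42,28,-35,231,0,0,0],[42,28,-35,265,0,0,0],[42,28,-35,290,0,0,0],[42,28,-35,303,0,0,0],[42,28,-35,306,0,0,0],[15,28,-35,306,0,0,0]]

```text
clock: 32.5
position: [458.1, 351.2, 26.7]
ee_rot: [1.0, 0.025, 0.001, -0.001]
contact_force: [0.0, -0.1, -0.6]
gripper_width: 25.0
grasp_force: 0.0
```

Call:
servo_tool:
  rows:
    - [[15,0,0,0,0,0,0],[15,0,0,0,0,0,0],[15,0,0,0,0,0,0]]

```text
clock: 32.88
position: [458.1, 351.4, 26.9]
ee_rot: [1.0, 0.025, 0.001, -0.001]
contact_force: [-0.4, 0.3, 5.5]
gripper_width: 22.5
grasp_force: 59.0
```

Call:
servo_tool:
  rows:
    - [[15,0,0,-50,0,0,0],[15,0,0,-110,0,0,0],[15,0,0,-170,0,0,0],[15,3,50,-195,0,0,0],[15,6,110,-195,0,0,0],[15,8,170,-195,0,0,0],[15,10,230,-195,0,0,0],[15,12,290,-195,0,0,0],[15,14,350,-195,0,0,0],[15,15,400,-195,0,0,0]]

```text
clock: 34.12
position: [491.8, -50.2, 220.2]
ee_rot: [1.0, 0.025, -0.0, -0.0]
contact_force: [-0.2, 0.2, -0.3]
gripper_width: 22.7
grasp_force: 59.1
```

Call:
servo_tool:
  rows:
    - [[15,3,60,0,0,0,-0.086],[15,6,120,0,0,0,-0.086],[15,9,155,0,0,0,-0.086],[15,9,163,0,0,0,-0.086],[15,9,163,30,0,0,-0.086],[15,9,163,70,0,0,-0.086],[15,9,163,105,0,0,-0.086],[15,9,163,120,0,0,-0.086],[15,9,163,120,0,0,-0.086]]

```text
clock: 35.25
position: [509.3, -210.0, 99.9]
ee_rot: [0.998, 0.068, -0.001, -0.0]
contact_force: [-0.1, -0.2, -0.9]
gripper_width: 22.3
grasp_force: 59.1
```

Call:
servo_tool:
  rows:
    - [[15,0,0,10,0,0,0],[15,0,0,17,0,0,0],[15,0,0,20,0,0,0],[15,0,0,21,0,0,0],[15,0,0,21.5,0,0,0],[15,0,0,21.5,0,0,0]]

```text
clock: 36.0
position: [509.7, -210.6, 79.0]
ee_rot: [0.998, 0.068, 0.0, 0.0]
contact_force: [0.2, -0.7, -0.7]
gripper_width: 23.0
grasp_force: 59.1
```

Call:
servo_tool:
  rows:
    - [[42,0,0,0,0,0,0],[42,0,0,0,0,0,0],[42,0,0,0,0,0,0],[42,0,0,-20,0,0,0],[42,0,0,-60,0,0,0],[42,0,0,-120,0,0,0],[42,0,0,-180,0,0,0],[42,0,0,-180,0,0,0]]

```text
clock: 37.0
position: [512.3, -211.2, 265.0]
ee_rot: [0.998, 0.068, 0.006, 0.002]
contact_force: [-1.0, 0.5, -0.1]
gripper_width: 41.8
grasp_force: 0.0
```

Call:
servo_tool:
  rows:
    - [[42,0,-50,-40,0,0,0],[42,0,-105,-72,0,0,0],[42,0,-165,-72,0,0,0],[42,0,-225,-72,0,0,0],[42,0,-285,-72,0,0,0],[42,0,-345,-72,0,0,0],[42,0,-405,-72,0,0,0],[42,0,-450,-72,0,0,0],[42,0,-470,-72,0,0,0],[42,0,-470,-72,0,0,0]]

```text
clock: 38.25
position: [445.4, 255.7, 329.9]
ee_rot: [0.998, 0.069, -0.001, 0.001]
contact_force: [0.1, -0.1, -0.8]
gripper_width: 42.3
grasp_force: 0.0
```

Call:
servo_tool:
  rows:
    - [[42,-5,-40,0,0,0,0.087],[42,-5,-61,0,0,0,0.087],[42,-5,-61,0,0,0,0.087],[42,-5,-61,0,0,0,0.087]]

```text
clock: 38.75
position: [432.7, 314.0, 330.8]
ee_rot: [1.0, 0.024, -0.0, 0.0]
contact_force: [0.5, -0.6, -0.0]
gripper_width: 42.0
grasp_force: 0.0
```

```bash
python3 - <<'E'
from h import *
look("w9"); plan([(459,424,100),(459,424,26),(531,429,26)],273)
T=cam("top");t=arm.get_image("top")[:,:,::-1].copy();cv2.imwrite("pics/t9.png",t)
print([(uv.round(),onz(T,uv,112).round()) for uv,p,a in mouths(t,T,(420,800,-450,-100))])
E
```

```text
38.75 [432.7 314.  330.8] w 42.0
[237. 145.] [458.7 423.9] 77
[232.  87.] [531.5 428.9] 90
turn [ 0.     0.    -0.004]
(459, 424, 100) -> [  31.6 -108.7  230.9]
(459, 424, 26) -> [  31.6 -108.8  304.9]
(531, 429, 26) -> [ 103.7 -110.3  304.8]
[(array([419., 163.]), array([ 636., -268.,  112.])), (array([371., 170.]), array([ 612., -128.,  112.])), (array([448., 171.]), array([ 612., -350.,  112.])), (array([396., 178.]), array([ 589., -201.,  112.])), (array([400., 206.]), array([ 510., -210.,  112.])), (array([461., 226.]), array([ 451., -379.,  112.]))]
```

Call:
servo_tool:
  rows:
    - [[42,32,-107,231,0,0,0],[42,32,-107,231,0,0,0],[42,32,-107,231,0,0,0],[42,32,-107,231,0,0,0],[42,32,-107,231,0,0,0],[42,32,-107,265,0,0,0],[42,32,-107,290,0,0,0],[42,32,-107,303,0,0,0],[42,32,-107,305,0,0,0],[15,32,-107,305,0,0,0]]

```text
clock: 40.1
position: [459.9, 423.9, 27.4]
ee_rot: [1.0, 0.025, 0.001, -0.001]
contact_force: [-0.1, 0.3, 1.6]
gripper_width: 25.0
grasp_force: 0.9
```

Call:
servo_tool:
  rows:
    - [[15,0,0,0,0,0,0],[15,0,0,0,0,0,0],[15,0,0,0,0,0,0]]

```text
clock: 40.48
position: [460.0, 424.2, 27.6]
ee_rot: [1.0, 0.025, 0.001, -0.001]
contact_force: [0.0, -1.2, 5.3]
gripper_width: 22.5
grasp_force: 59.0
```

Call:
servo_tool:
  rows:
    - [[15,0,0,-50,0,0,0],[15,0,0,-110,0,0,0],[15,0,0,-170,0,0,0],[15,3,50,-195,0,0,0],[15,6,110,-195,0,0,0],[15,8,170,-195,0,0,0],[15,10,230,-195,0,0,0],[15,12,290,-195,0,0,0],[15,14,350,-195,0,0,0],[15,15,400,-195,0,0,0]]

```text
clock: 41.72
position: [493.3, 22.6, 220.9]
ee_rot: [1.0, 0.024, 0.0, -0.0]
contact_force: [0.6, -0.4, -1.8]
gripper_width: 22.6
grasp_force: 59.0
```

Call:
servo_tool:
  rows:
    - [[15,3,60,0,0,0,-0.086],[15,6,120,0,0,0,-0.086],[15,9,180,0,0,0,-0.086],[15,11,240,0,0,0,-0.086],[15,11,295,0,0,0,-0.086],[15,11,312,0,0,0,-0.086],[15,11,312,40,0,0,-0.086],[15,11,312,90,0,0,-0.086],[15,11,312,120,0,0,-0.086],[15,11,312,120,0,0,-0.086]]

```text
clock: 42.98
position: [518.4, -285.3, 98.3]
ee_rot: [0.998, 0.068, -0.003, -0.001]
contact_force: [0.9, 0.1, 0.2]
gripper_width: 22.3
grasp_force: 59.0
```

Call:
servo_tool:
  rows:
    - [[15,0,0,10,0,0,0],[15,0,0,17,0,0,0],[15,0,0,20,0,0,0],[15,0,0,21,0,0,0],[15,0,0,21.5,0,0,0],[15,0,0,21.5,0,0,0]]

```text
clock: 43.72
position: [520.4, -286.6, 79.6]
ee_rot: [0.998, 0.068, 0.0, 0.0]
contact_force: [-0.2, 0.5, -0.1]
gripper_width: 22.8
grasp_force: 59.2
```

Call:
servo_tool:
  rows:
    - [[42,0,0,0,0,0,0],[42,0,0,0,0,0,0],[42,0,0,0,0,0,0],[42,0,0,-20,0,0,0],[42,0,0,-60,0,0,0],[42,0,0,-120,0,0,0],[42,0,0,-180,0,0,0],[42,0,0,-180,0,0,0]]

```text
clock: 44.72
position: [522.7, -287.6, 265.9]
ee_rot: [0.998, 0.068, 0.006, 0.003]
contact_force: [-0.0, 0.1, -0.1]
gripper_width: 41.7
grasp_force: 0.0
```

Call:
servo_tool:
  rows:
    - [[42,0,-50,-40,0,0,0],[42,0,-105,-72,0,0,0],[42,0,-165,-72,0,0,0],[42,0,-225,-72,0,0,0],[42,0,-285,-72,0,0,0],[42,0,-345,-72,0,0,0],[42,0,-405,-72,0,0,0],[42,0,-460,-72,0,0,0],[42,0,-515,-72,0,0,0],[42,0,-540,-72,0,0,0]]

```text
clock: 45.98
position: [446.4, 250.9, 330.1]
ee_rot: [0.998, 0.069, -0.001, 0.0]
contact_force: [0.0, -0.9, 0.1]
gripper_width: 42.2
grasp_force: 0.0
```

Call:
servo_tool:
  rows:
    - [[42,-5,-40,0,0,0,0.087],[42,-5,-67,0,0,0,0.087],[42,-5,-67,0,0,0,0.087],[42,-5,-67,0,0,0,0.087]]

```text
clock: 46.48
position: [433.2, 313.8, 330.7]
ee_rot: [1.0, 0.024, -0.0, 0.001]
contact_force: [0.2, -0.2, -0.5]
gripper_width: 42.2
grasp_force: 0.0
```

```bash
python3 - <<'E'
from h import *
look("w10"); plan([(531,429,100),(531,429,26)],273)
T=cam("top");t=arm.get_image("top")[:,:,::-1].copy();cv2.imwrite("pics/t10.png",t)
print([(uv.round(),onz(T,uv,112).round()) for uv,p,a in mouths(t,T,(420,800,-450,-100))])
E
```

```text
46.475 [433.2 313.8 330.7] w 42.2
[232.  87.] [531.4 429. ] 87
turn [ 0.001  0.001 -0.005]
(531, 429, 100) -> [ 103.1 -110.8  230.9]
(531, 429, 26) -> [ 103.1 -110.9  304.9]
[(array([419., 163.]), array([ 636., -268.,  112.])), (array([371., 170.]), array([ 612., -128.,  112.])), (array([447., 171.]), array([ 612., -350.,  112.])), (array([396., 178.]), array([ 589., -201.,  112.])), (array([427., 203.]), array([ 519., -286.,  112.])), (array([400., 206.]), array([ 510., -210.,  112.])), (array([461., 226.]), array([ 451., -379.,  112.]))]
```

Call:
servo_tool:
  rows:
    - [[42,103,-109,231,0,0,0],[42,103,-109,231,0,0,0],[42,103,-109,231,0,0,0],[42,103,-109,231,0,0,0],[42,103,-109,231,0,0,0],[42,103,-109,265,0,0,0],[42,103,-109,290,0,0,0],[42,103,-109,303,0,0,0],[42,103,-109,305,0,0,0],[15,103,-109,305,0,0,0]]

```text
clock: 47.82
position: [531.7, 428.5, 27.5]
ee_rot: [1.0, 0.024, 0.001, -0.001]
contact_force: [-0.6, 1.1, 1.2]
gripper_width: 25.4
grasp_force: 1.2
```

Call:
servo_tool:
  rows:
    - [[15,0,0,0,0,0,0],[15,0,0,0,0,0,0],[15,0,0,0,0,0,0]]

```text
clock: 48.2
position: [531.6, 428.7, 27.7]
ee_rot: [1.0, 0.024, 0.001, -0.001]
contact_force: [-1.1, 0.1, 4.8]
gripper_width: 22.3
grasp_force: 58.9
```

Call:
servo_tool:
  rows:
    - [[15,0,0,-50,0,0,0],[15,0,0,-110,0,0,0],[15,0,0,-170,0,0,0],[15,-3,50,-195,0,0,0],[15,-6,110,-195,0,0,0],[15,-9,170,-195,0,0,0],[15,-12,230,-195,0,0,0],[15,-14,290,-195,0,0,0],[15,-16,350,-195,0,0,0],[15,-18,400,-195,0,0,0]]

```text
clock: 49.45
position: [531.5, 25.6, 221.0]
ee_rot: [1.0, 0.024, -0.0, -0.0]
contact_force: [-0.3, 0.1, -0.7]
gripper_width: 22.9
grasp_force: 59.0
```

Call:
servo_tool:
  rows:
    - [[15,-3,60,0,0,0,-0.09],[15,-6,120,0,0,0,-0.09],[15,-9,180,0,0,0,-0.09],[15,-12,240,0,0,0,-0.09],[15,-15,300,0,0,0,-0.09],[15,-18,355,0,0,0,-0.09],[15,-18,385,0,0,0,-0.09],[15,-18,388,0,0,0,-0.09],[15,-18,388,0,0,0,-0.09]]

```text
clock: 50.58
position: [532.7, -360.2, 220.6]
ee_rot: [0.998, 0.069, -0.001, -0.001]
contact_force: [0.6, 0.2, -1.2]
gripper_width: 22.3
grasp_force: 59.1
```

Call:
servo_tool:
  rows:
    - [[15,0,0,40,0,0,0],[15,0,0,90,0,0,0],[15,0,0,120,0,0,0],[15,0,0,132,0,0,0],[15,0,0,138,0,0,0],[15,0,0,140,0,0,0],[15,0,0,141.5,0,0,0],[15,0,0,141.5,0,0,0]]

```text
clock: 51.58
position: [533.4, -360.9, 80.6]
ee_rot: [0.998, 0.069, 0.001, 0.0]
contact_force: [0.1, -0.4, -1.0]
gripper_width: 22.6
grasp_force: 59.1
```

Call:
servo_tool:
  rows:
    - [[42,0,0,0,0,0,0],[42,0,0,0,0,0,0],[42,0,0,0,0,0,0],[42,0,0,-20,0,0,0],[42,0,0,-60,0,0,0],[42,0,0,-120,0,0,0],[42,0,0,-180,0,0,0],[42,0,0,-180,0,0,0]]

```text
clock: 52.58
position: [535.4, -362.2, 266.9]
ee_rot: [0.998, 0.069, 0.006, 0.004]
contact_force: [-0.5, 0.1, -0.8]
gripper_width: 42.0
grasp_force: 0.0
```

Call:
servo_tool:
  rows:
    - [[0,-50,-30,0,0,0,0],[0,-100,-60,0,0,0,0],[0,-130,-76,0,0,0,0],[0,-130,-76,0,0,0,0],[0,-130,-76,0,0,0,0]]

```text
clock: 53.2
position: [394.2, -303.5, 259.7]
ee_rot: [0.998, 0.069, 0.0, 0.0]
contact_force: [-0.4, -0.2, 0.5]
gripper_width: 0.0
grasp_force: 0.0
```

```bash
python3 - <<'E'
from h import *
look("w11",(450,700,-450,-130)); plan([(394,-303,200),(394,-303,91)],278)
E
```

```text
53.2 [ 394.2 -303.5  259.7] w 0.0
[407.  43.] [ 546.1 -373. ] 231
[319.  47.] [ 529.9 -285.3] 192
[231.  46.] [ 518.5 -195.8] 237
turn [-0.     0.    -0.001]
(394, -303, 200) -> [-0.4 -0.6 59.5]
(394, -303, 91) -> [ -0.4  -0.6 168.5]
```

View pics/w11.png

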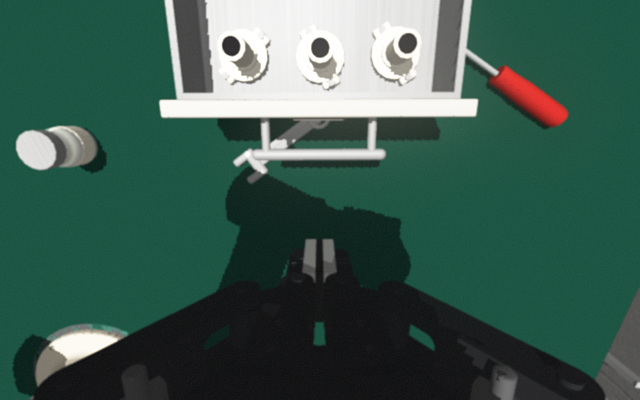

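The view shows the three front-row bodies upright at (231,46), (319,47) and (407,43), and the closed fingers in front of the handle (v 155). Lower in front of the bar, then check the drawer from above before pushing.

Call:
servo_tool:
  rows:
    - [[0,0,0,50,0,0,0],[0,0,0,100,0,0,0],[0,0,0,140,0,0,0],[0,0,0,165,0,0,0],[0,0,0,168,0,0,0],[0,4,0,168,0,0,0],[0,8,0,168,0,0,0],[0,12,0,168,0,0,0],[0,15,0,168,0,0,0],[0,18,0,168,0,0,0]]

```text
clock: 54.5
position: [411.4, -300.8, 92.1]
ee_rot: [0.998, 0.069, -0.0, -0.0]
contact_force: [-1.7, -1.8, 0.5]
gripper_width: 0.3
grasp_force: 0.9
```

Call:
servo_tool:
  rows:
    - [[0,4,0,0,0,0,0],[0,9,0,0,0,0,0],[0,15,0,0,0,0,0],[0,22,0,0,0,0,0],[0,30,0,0,0,0,0],[0,38,0,0,0,0,0],[0,46,0,0,0,0,0],[0,53,0,0,0,0,0],[0,58,0,0,0,0,0],[0,60,0,0,0,0,0]]

```text
clock: 55.75
position: [471.5, -292.6, 91.7]
ee_rot: [0.998, 0.069, 0.0, 0.0]
contact_force: [-2.6, 0.2, -1.0]
gripper_width: 0.1
grasp_force: 0.8
```

```bash
python3 - <<'E'
from h import *
s=arm.read_state();print(s["clock"],s["position"],s["contact_force"])
c=cam("wrist");im=arm.get_image("wrist")[:,:,::-1];t=arm.get_image("top")[:,:,::-1]
cv2.imwrite("pics/m12.png",np.hstack([cv2.resize(im[0:300],None,fx=.62,fy=.62)[:186],cv2.resize(t[120:235,340:480],None,fx=186/115,fy=186/115)]))
E
```

```text
55.75 [ 471.49745165 -292.6284404    91.74035511] [-2.61760534  0.23059864 -1.02814579]
```

View pics/m12.png

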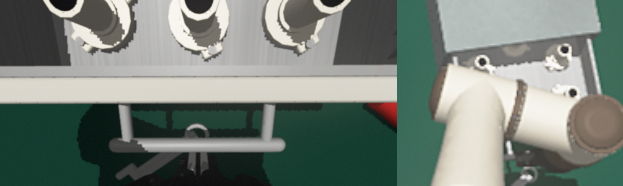

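The left half shows the bar centred ahead of the fingers and the front bodies upright; the arm hides part of the right half. Keep pushing.

Call:
servo_tool:
  rows:
    - [[0,4,0,0,0,0,0],[0,10,0,0,0,0,0],[0,18,0,0,0,0,0],[0,27,0,0,0,0,0],[0,36,0,0,0,0,0],[0,45,0,0,0,0,0],[0,54,0,0,0,0,0],[0,62,0,0,0,0,0],[0,68,0,0,0,0,0],[0,72,0,0,0,0,0]]

```text
clock: 57.1
position: [542.8, -282.6, 91.8]
ee_rot: [0.998, 0.069, -0.0, -0.0]
contact_force: [-2.5, -0.1, 1.9]
gripper_width: -0.1
grasp_force: 0.8
```

Call:
servo_tool:
  rows:
    - [[0,5,0,0,0,0,0],[0,12,0,0,0,0,0],[0,20,0,0,0,0,0],[0,29,0,0,0,0,0],[0,38,0,0,0,0,0],[0,46,0,0,0,0,0],[0,53,0,0,0,0,0],[0,58,0,0,0,0,0],[0,60,0,0,0,0,0]]

```text
clock: 58.22
position: [602.1, -274.4, 91.7]
ee_rot: [0.998, 0.069, 0.0, 0.0]
contact_force: [-1.4, 0.1, 0.6]
gripper_width: 0.2
grasp_force: 0.8
```

Call:
servo_tool:
  rows:
    - [[0,2,0,0,0,0,0],[0,4,0,0,0,0,0],[0,6,0,0,0,0,0],[0,7,0,0,0,0,0]]

```text
clock: 58.72
position: [608.8, -273.5, 91.7]
ee_rot: [0.998, 0.069, -0.0, -0.0]
contact_force: [-2.0, 1.5, -0.8]
gripper_width: 0.1
grasp_force: 0.8
```

Call:
servo_tool:
  rows:
    - [[0,1,0,0,0,0,0],[0,2,0,0,0,0,0],[0,3,0,0,0,0,0],[0,4,0,0,0,0,0]]

```text
clock: 59.22
position: [612.5, -272.9, 91.7]
ee_rot: [0.998, 0.069, -0.0, -0.0]
contact_force: [-4.1, -0.4, 0.6]
gripper_width: -0.1
grasp_force: 1.5
```

Call:
servo_tool:
  rows:
    - [[0,1,0,0,0,0,0],[0,2,0,0,0,0,0],[0,3,0,0,0,0,0]]

```text
clock: 59.6
position: [612.6, -272.8, 91.7]
ee_rot: [0.998, 0.069, -0.004, -0.001]
contact_force: [-9.9, -1.9, 3.2]
gripper_width: 0.2
grasp_force: 4.8
```

Call:
servo_tool:
  rows:
    - [[0,2,0,0,0,0,0],[0,4,0,0,0,0,0],[0,4,0,0,0,0,0]]

```text
clock: 59.98
position: [612.7, -272.8, 91.7]
ee_rot: [0.998, 0.068, -0.008, -0.001]
contact_force: [-15.9, -2.4, 7.6]
gripper_width: 0.1
grasp_force: 8.2
```

Call:
servo_tool:
  rows:
    - [[0,-20,0,0,0,0,0],[0,-50,0,0,0,0,0],[0,-60,0,-40,0,0,0],[0,-60,0,-100,0,0,0],[0,-60,0,-150,0,0,0],[0,-60,0,-190,0,0,0],[0,-60,0,-190,0,0,0]]

```text
clock: 60.85
position: [563.0, -281.0, 287.4]
ee_rot: [0.998, 0.069, 0.006, 0.002]
contact_force: [-0.9, -0.2, -0.7]
gripper_width: 0.1
grasp_force: 0.0
```

Call:
servo_tool:
  rows:
    - [[0,0,-50,0,0,0,0],[0,0,-110,0,0,0,0],[0,0,-170,0,0,0,0],[0,0,-220,0,0,0,0],[0,0,-240,0,0,0,0],[0,0,-240,0,0,0,0]]

```text
clock: 61.6
position: [527.5, -40.9, 281.7]
ee_rot: [0.998, 0.071, 0.001, -0.0]
contact_force: [-0.4, -1.3, -0.5]
gripper_width: 0.2
grasp_force: 0.0
```

```bash
python3 - <<'E'
from h import *
s=arm.read_state();print(s["clock"],s["position"],s["ee_rot"],s["joints"])
c=cam("wrist");im=arm.get_image("wrist")[:,:,::-1];t=arm.get_image("top")[:,:,::-1];np.savez("w13.npz",K=c[0],R=c[1],t=c[2])
cv2.imwrite("pics/w13.png",im);cv2.imwrite("pics/t13.png",t)
cv2.imwrite("pics/m13.png",np.vstack([im[:330],cv2.resize(t[120:210,280:493],(640,270))]))
E
```

```text
61.6 [527.46678233 -40.91356022 281.67664234] [ 9.97509876e-01  7.05236355e-02  6.47129036e-04 -2.14255318e-04] [ 2.29302408e-01  1.86592225e-01 -1.42410244e-01 -2.31054164e-04
 -1.24044815e+00  1.48273320e+00]
```

View pics/m13.png

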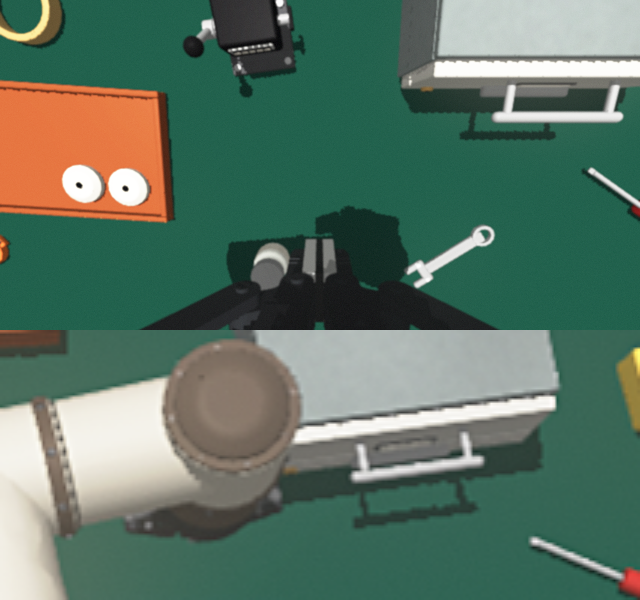

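The drawer looks shut and the covers are on the tray at (82,184) and (128,187). The counter's ball is at (194,46), on its +y side, leaning towards the robot.

```bash
python3 - <<'E'
from h import *
z=np.load("w13.npz");W=(z["K"],z["R"],z["t"]);T=cam("top")
b,e=tri([(W,(194,46)),(T,(294.3,160.2))]);print("ball",b,e,onz(W,(194,46),119),onz(T,(294.3,160.2),119))
t=cv2.imread("pics/t10.png");cv2.imwrite("pics/c14.png",np.hstack([cv2.resize(t[130:190,270:340],None,fx=5.7,fy=5.7,interpolation=cv2.INTER_CUBIC)[:340],cv2.resize(cv2.imread("pics/w13.png")[0:110,170:310],None,fx=340/110,fy=340/110,interpolation=cv2.INTER_CUBIC)]))
for uv in((222,50),(275,44)):print(onz(W,uv,86))
E
```

```text
ball [640.55070519  90.16660352 116.80876575] 0.3268195768021068 [640.53801538  89.43849419 119.        ] [639.62388776  89.96965945 119.        ]
[645.70337723  74.46845911  86.        ]
[658.75110405  22.13246504  86.        ]
```

View pics/c14.png

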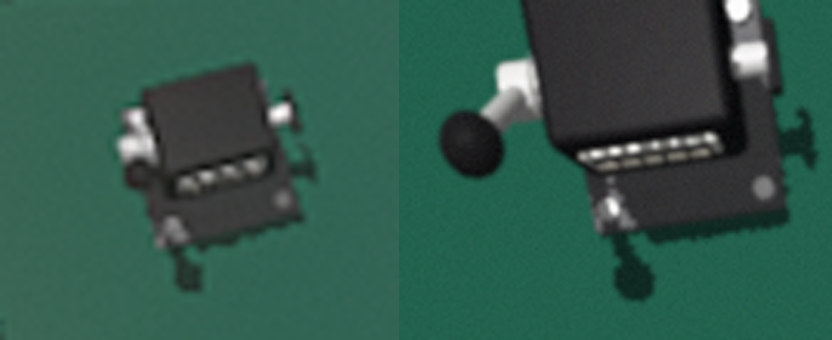

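Both crops agree: the ball is at about (640.5, 90, 118) mm, outboard of the housing, and the counter's yaw is about 14°.

```bash
python3 - <<'E'
from h import *
plan([(606,81.5,180),(606,81.5,105)],284)
E
```

```text
turn [ 0.    -0.    -0.106]
(606, 81.5, 180) -> [  94.9 -112.   101.6]
(606, 81.5, 105) -> [  94.8 -112.   176.6]
```

Call:
servo_tool:
  rows:
    - [[0,50,-60,50,0,0,-0.106],[0,95,-112,80,0,0,-0.106],[0,95,-112,102,0,0,-0.106],[0,95,-112,102,0,0,-0.106],[0,95,-112,130,0,0,-0.106],[0,95,-112,160,0,0,-0.106],[0,95,-112,176,0,0,-0.106],[0,95,-112,176,0,0,-0.106],[0,95,-112,176,0,0,-0.106]]

```text
clock: 62.82
position: [606.9, 81.3, 107.3]
ee_rot: [0.993, 0.122, 0.001, -0.0]
contact_force: [-0.1, -0.5, 0.7]
gripper_width: -0.0
grasp_force: 0.0
```

Call:
servo_tool:
  rows:
    - [[0,5,0,0,0,0,0],[0,10,0,0,0,0,0],[0,16,0,0,0,0,0],[0,22,0,0,0,0,0],[0,28,0,0,0,0,0],[0,34,0,0,0,0,0],[0,39,0,0,0,0,0],[0,43,0,0,0,0,0],[0,45,0,0,0,0,0],[0,45,0,0,0,0,0]]

```text
clock: 64.08
position: [649.5, 92.5, 105.8]
ee_rot: [0.993, 0.122, -0.0, -0.0]
contact_force: [-1.8, -0.5, 1.9]
gripper_width: 0.0
grasp_force: 1.4
```

Call:
servo_tool:
  rows:
    - [[0,5,0,0,0,0,0],[0,10,0,0,0,0,0],[0,15,0,0,0,0,0],[0,20,0,0,0,0,0],[0,24,0,0,0,0,0],[0,26,0,0,0,0,0],[0,26,0,0,0,0,0]]

```text
clock: 64.95
position: [673.7, 98.2, 104.8]
ee_rot: [0.993, 0.122, -0.002, 0.0]
contact_force: [-5.4, -1.2, -0.9]
gripper_width: -0.0
grasp_force: 2.3
```

Call:
servo_tool:
  rows:
    - [[0,2,0,0,0,0,0],[0,4,0,0,0,0,0],[0,4,0,0,0,0,0]]

```text
clock: 65.32
position: [676.3, 98.5, 104.8]
ee_rot: [0.993, 0.121, -0.003, 0.001]
contact_force: [-8.4, -1.3, 0.6]
gripper_width: -0.0
grasp_force: 3.8
```

Call:
servo_tool:
  rows:
    - [[0,2,0,0,0,0,0],[0,4,0,0,0,0,0],[0,5,0,0,0,0,0],[0,5,0,0,0,0,0]]

```text
clock: 65.82
position: [676.6, 98.5, 104.7]
ee_rot: [0.993, 0.121, -0.009, 0.001]
contact_force: [-17.8, -2.2, 7.0]
gripper_width: -0.1
grasp_force: 9.1
```

```bash
python3 - <<'E'
from h import *
s=arm.read_state();print(s["clock"],s["position"],s["contact_force"])
cv2.imwrite("pics/w15.png",arm.get_image("wrist")[:,:,::-1])
E
```

```text
65.825 [676.60407036  98.51693182 104.70084002] [-17.79127446  -2.15339595   6.97005873]
```

The hard stop is reached: 18 N with no further travel, after about 57 mm of ball travel. Release the lever slowly, withdraw and check numerically.

Call:
servo_tool:
  rows:
    - [[0,-12,0,0,0,0,0],[0,-26,0,0,0,0,0],[0,-40,0,0,0,0,0],[0,-54,0,0,0,0,0],[0,-68,0,0,0,0,0],[0,-85,0,0,0,0,0],[0,-110,0,0,0,0,0],[0,-120,0,-40,0,0,0],[0,-120,0,-100,0,0,0],[0,-120,0,-100,0,0,0]]

```text
clock: 67.12
position: [571.5, 73.0, 212.8]
ee_rot: [0.992, 0.122, 0.008, -0.001]
contact_force: [-0.8, 0.3, -0.8]
gripper_width: 0.1
grasp_force: 0.0
```

Call:
servo_tool:
  rows:
    - [[0,-20,50,-60,0,0,0],[0,-40,100,-80,0,0,0],[0,-60,120,-80,0,0,0],[0,-60,120,-80,0,0,0]]

```text
clock: 67.62
position: [538.0, -61.0, 287.0]
ee_rot: [0.993, 0.12, 0.002, 0.0]
contact_force: [-0.7, 0.6, 0.1]
gripper_width: 0.1
grasp_force: 0.0
```

```bash
python3 - <<'E'
from h import *
s=arm.read_state();print(s["clock"],s["position"],s["contact_force"])
W=cam("wrist");im=arm.get_image("wrist")[:,:,::-1].copy();cv2.imwrite("pics/w16.png",im)
# ball: round dark blob near its rest projection
uv=proj(W,(640.5,90,118));print("rest proj",uv,"stop proj",proj(W,(696,104,118)))
m=(im.max(2)<60).astype(np.uint8);x,y=uv.astype(int);
cir=cv2.HoughCircles(cv2.medianBlur(cv2.cvtColor(im,6),3)[max(0,y-60):y+60,max(0,x-60):x+60],cv2.HOUGH_GRADIENT,1,15,param1=80,param2=10,minRadius=5,maxRadius=14)
print(None if cir is None else cir[0][:5]+[max(0,x-60),max(0,y-60),0], m[y-6:y+7,x-6:x+7].mean())
# handle: bright bar along predicted shut line and drawer front, against the earlier post-close picture
z=np.load("w13.npz");W0=(z["K"],z["R"],z["t"]);a=cv2.imread("pics/w13.png")
for n,c,i in(("before",W0,a),("now",W,im)):
    for k in(-20,20):
        u0=proj(c,np.array([629,-270,102])+k*CY)
        u=int(u0[0])
        if 0<=u<640:
            v0=int(u0[1]);col=i[max(0,v0-25):v0+15,u].min(1);r=np.flatnonzero(col>140)+max(0,v0-25);print(n,k,u0.round(1),r)
E
```

```text
67.625 [538.02653755 -60.9666852  287.04065857] [-0.70436866  0.63017679  0.10136912]
rest proj [186.30895241  41.9688219 ] stop proj [178.42241876 -30.27730106]
[[186.5         43.5          9.60000038]
 [238.5         87.5          6.9000001 ]] 0.9881656804733728
before -20 [575.9 117.4] [112 113 114 115 116 117 118 119 120 121]
before 20 [536.5 117.3] [112 113 114 115 116 117 118 119 120 121]
now -20 [548.8 149.1] [143 144 145 146 147 148 149 150 151 152]
now 20 [512.  145.2] [140 141 142 143 144 145 146 147 148 149]
```

```bash
python3 -c "
from bench import arm
print(arm.job_done())"
```

```text
the job is handed in; nothing more can be done
None
```

I handed the job in at about 68 s: six valve bodies are standing in the shut upper drawer, and the counter's lever went to its stop and sprang back. The covers are still on the tray. One body was knocked about 35 mm back in the drawer but stayed upright. I viewed 15 pictures, one over the limit of 14.

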